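Restock the counter trays of a spice shop

TASK

Four items of stock stand loose on the shop counter: a mustard jar, a pepper grinder, a green spice tin and a brown bottle. Put each one back into the empty front pocket of the display tray that holds its own kind, standing upright and set down gently rather than dropped. Keep the items upright on the way, and do not knock the trays or disturb the glass jar and the red brush pot that stand among them.

Things in the scene. Friction and masses are not known exactly. Their poses are not given: they have to be found in the camera images.
- mustard: Loose squat round mustard jar: yellow contents, white label band, red lid. 76 high, 60 diameter, lid (top 14 mm) 62 diameter, about 0.24 kg. Stands upright. Origin: centre of its underside, z up.
- grinder: Loose slim round pepper grinder: black lower part with a white band, 45 diameter, 74 high; above it an aluminium grinding head, 48 diameter, from 74 to 110 mm; a small dark disc on top to 115 mm. About 0.17 kg. Stands upright. Origin: centre of its underside, z up.
- tin: Loose square green spice tin with cream label panels and a bright steel lid with a green dot. 50 x 50 mm (lid 51 x 51, top 17 mm), 85 high, about 0.14 kg. Stands upright. Origin: centre of its underside; x and y square to its sides, z up.
- amber: Loose brown (amber) round bottle, white label band, black cap. Straight body 52 diameter up to 64 mm (grip it there), then a shoulder and neck, cap 31 diameter from 80 to 100 mm. About 0.19 kg. Stands upright. Origin: centre of its underside, z up.
- mustard_tray: Fixed plywood tray, 224 long (x), 86 wide (y), 35 high, walls and floor 5 thick, with mustard jars (yellow, red lids): two, fixed, in the rear bay, centred 76 and 142 mm behind the origin, tops 81 mm above the counter. Empty front pocket 76 x 76 inside. Origin: counter level under the pocket's centre (pocket floor 5 mm higher); +x to the rear bay, z up.
- grinder_tray: Fixed plywood tray, 224 long (x), 86 wide (y), 35 high, walls and floor 5 thick, with pepper grinders (black and aluminium): two, fixed, in the rear bay, centred 76 and 142 mm behind the origin, tops 120 mm above the counter. Empty front pocket 76 x 76 inside. Origin: counter level under the pocket's centre (pocket floor 5 mm higher); +x to the rear bay, z up.
- tin_tray: Fixed plywood tray, 224 long (x), 86 wide (y), 35 high, walls and floor 5 thick, with square green spice tins: two, fixed, in the rear bay, centred 76 and 142 mm behind the origin, tops 90 mm above the counter. Empty front pocket 76 x 76 inside. Origin: counter level under the pocket's centre (pocket floor 5 mm higher); +x to the rear bay, z up.
- amber_tray: Fixed plywood tray, 224 long (x), 86 wide (y), 35 high, walls and floor 5 thick, with brown bottles with black caps: two, fixed, in the rear bay, centred 76 and 142 mm behind the origin, tops 105 mm above the counter. Empty front pocket 76 x 76 inside. Origin: counter level under the pocket's centre (pocket floor 5 mm higher); +x to the rear bay, z up.
- glass_jar: Bystander: loose clear glass storage jar with green herbs and a black knobbed lid, 69 diameter, 137 high, about 0.55 kg. Origin: centre of its underside, z up. Not to be disturbed.
- brush_pot: Bystander: loose red plastic pot, 68 diameter at its rim, 85 high, with three brush handles standing up to 160 mm (within 45 mm of its axis), about 0.35 kg. Origin: centre of its underside, z up. Not to be disturbed.

How it is judged:
At the end, for the whole second after the job is handed in: Each item stands on the floor of the front pocket of its own kind's tray (centre within 23 mm of the pocket's, underside within 4 mm of the floor, tilted under 7 degrees), released and at rest; glass jar and brush pot upright, within 30 mm of where they were (horizontal distance between mustard and mustard_tray below 0.023 m and z of mustard in the frame of mustard_tray between 0.001 and 0.009 m and angle between each of mustard, grinder, tin, amber's own z axis and vertical below 0.12 rad and linear speed of each of mustard, grinder, tin, amber below 0.02 m/s and angular speed of each of mustard, grinder, tin, amber below 0.2 rad/s and horizontal distance between grinder and grinder_tray below 0.023 m and z of grinder in the frame of grinder_tray between 0.001 and 0.009 m and horizontal distance between tin and tin_tray below 0.023 m and z of tin in the frame of tin_tray between 0.001 and 0.009 m and horizontal distance between amber and amber_tray below 0.023 m and z of amber in the frame of amber_tray between 0.001 and 0.009 m and angle between each of glass_jar, brush_pot's own z axis and vertical below 0.15 rad and distance of each of glass_jar, brush_pot from where it was at the start of the episode below 0.03 m); the robot touches nothing.
It fails at once if an item is dropped (falls free, out of the fingers, from more than about 18 mm) ((linear speed of mustard above 0.6 m/s and contact force between the fingers and mustard below 0.05 N) or (linear speed of grinder above 0.6 m/s and contact force between the fingers and grinder below 0.05 N) or (linear speed of tin above 0.6 m/s and contact force between the fingers and tin below 0.05 N) or (linear speed of amber above 0.6 m/s and contact force between the fingers and amber below 0.05 N)).
It fails at once if one of the four items is tipped over (more than 40 degrees) (angle between any of mustard, grinder, tin, amber's own z axis and vertical above 0.7 rad).
It fails at once if the glass jar or the brush pot is shoved more than 30 mm or tipped (distance of any of glass_jar, brush_pot from where it was at the start of the episode above 0.03 m or angle between any of glass_jar, brush_pot's own z axis and vertical above 0.4 rad).
It fails at once if an item is banged into a tray (more than 60 N between them) (contact force between any of mustard, grinder, tin, amber and mustard_tray above 60 N or contact force between any of mustard, grinder, tin, amber and grinder_tray above 60 N or contact force between any of mustard, grinder, tin, amber and tin_tray above 60 N or contact force between any of mustard, grinder, tin, amber and amber_tray above 60 N).
It fails at once if the robot strikes a tray or the stock in it (more than 30 N) (contact force between any of the arm, the fingers and mustard_tray above 30 N or contact force between any of the arm, the fingers and grinder_tray above 30 N or contact force between any of the arm, the fingers and tin_tray above 30 N or contact force between any of the arm, the fingers and amber_tray above 30 N).
It also fails if it takes over 128 s, if anything falls off the work surface, if the arm or the gripper's body presses on something with over 40 N, if the wrist force passes 120 N, or if a joint passes its speed limit or range.

ROBOT

A 7-joint arm with a two-finger parallel gripper is mounted at the origin on the work surface. World frame = base frame: x ahead of the robot, y to its left, z up, the work surface at z = 0. Lengths are in m, angles in rad, forces in N, time in s.
With the tool pointing down it reaches from about 0.425 to 0.95 m from the base axis. Payload 4.7 kg.
Tool frame: the origin (TCP) lies between the finger pads; the fingertips stand 8 mm ahead of it and the grasp point (between the pads) lies 11 mm behind it; z points along the fingers, y is the line along which they close (so a half turn about z gives the same grasp; the last joint's range is limited). The gripper opens to 85 mm and grips with 20 to 120 N. Pads are 22 mm wide; open, the fingers measure 114 mm over their backs; the gripper's body (76 mm by 85 mm) begins 54 mm behind the grasp point. The pads swing forward as they close: fully open they stand 13 mm farther back than shut.
Start: joints at [-1.258, 0.469, -0.049, 1.532, 0.024, 1.141, -0.082], TCP at [0.226, 0.636, 0.239] pointing down, gripper open.
Joint ranges: [-2.59, 2.59], [-0.33, 1.99], [-1.39, 1.29], [0.1, 2.45], [-1.04, 4.18], [0.21, 1.99], [-2.66, 2.66]. Speed limits (rad/s): [2.57, 2.57, 3.14, 3.14, 3.14, 3.14, 3.14].

INTERFACE

Orientations are given as a unit quaternion [w, x, y, z].
In Python, from station import * gives the robot as it stands.
- The arm moves only by the shell command python3 -m jog 'ROWS' [FORCE]. ROWS is text: rows parted by semicolons, each of 7 numbers parted by spaces: the shift along the world's x, y, z in mm, then the turn, a rotation vector about the world's x, y, z in rad, then the opening, from 0 (shut) to 1 (fully open). A call has exactly 8 rows; each row shifts and turns the commanded pose from where the row before left it; what a row does not reach is not made up. A row lasts 1/8 s, in which the tool goes at most 62.5 mm and 10.7 degrees, less where a joint would pass 70% of its speed; a pose out of reach is approached as far as the arm can. A call with a gripper value outside its range is refused whole. The fingers move at their own pace and stop on an object; FORCE is the grip in N (left out, the last holds). Time passes only in rows, so rows that do not move let the fingers close, or fill a call up. It gives the time, the measured TCP pose, the force, the opening and the grip force at its end, in the units of the state.
- sense(): the state, without advancing time (a new reading comes with each control period).
- snapshot(name): name is "scene" or "top" or "wrist"; returns a dict with "img" (420x560x3 uint8, red, green, blue), "depth" (420x560 float32, m along the optical axis (not along the pixel's ray), 0 where there is no reading), "K" (3x3 intrinsics, pixels), "eye" and "orientation" of the camera in the world. Camera axes: x right, y down, z forward; pixel columns grow to the right and rows downward; lengths in m; the calibration is good to about 2 mm. A picture is of the moment at which its call begins.
- hand_in(): hands the job in; it is judged then, once.
The state is a dict: "time": time; "joint_positions": joint angles; "joint_velocities": joint speeds; "tau": joint torques, N m; "tcp_pos": TCP position; "ee_rot": TCP orientation; "wrist_force": force on the tool from outside, world axes, zero at the start; "moment": the same for the moment, N m; "gripper_width": finger opening in m; "grip_force": force on a finger pad.
Only numpy, scipy, OpenCV 4.12 (cv2) and the standard library are available. Lean on these libraries where they do the work, as an engineer would, in place of code of your own. Each camera call takes 0.05 s, during which the arm holds its last target. There are 200 camera calls.

## Working session

There is one attempt and no reset: what is moved stays moved. The work goes in short steps, Python scripts to look and compute and a shell command to move; the robot and the scene stay as the last step left them, time stands still between calls to the robot, and variables do not carry over. Pictures are saved under pics/ and viewed, at most 14 in all, crops included, and the job is handed in when it is done.

```bash
ls; mkdir -p pics; cat > h.py <<'E'
from station import *
import numpy as np, cv2
from scipy.spatial.transform import Rotation as R
def q2m(q): return R.from_quat([q[1],q[2],q[3],q[0]]).as_matrix()
def cloud(s):
    o=s["orientation"]; M=q2m(o) if np.size(o)==4 else np.array(o)
    d=s["depth"]; v,u=np.mgrid[:d.shape[0],:d.shape[1]]
    K=s["K"]; c=np.stack([(u-K[0][2])/K[0][0]*d,(v-K[1][2])/K[1][1]*d,d],-1)
    P=c@M.T+np.array(s["eye"]); P[d<=0]=np.nan
    return P
def ray(s,u,v,z):
    o=s["orientation"]; M=q2m(o); K=s["K"]
    r=M@np.array([(u-K[0][2])/K[0][0],(v-K[1][2])/K[1][1],1]); e=np.array(s["eye"])
    return e+r*(z-e[2])/r[2]
def save(s,n): cv2.imwrite("pics/"+n,s["img"][...,::-1])
E
python3 - <<'E'
from h import *
for n in ("scene","top","wrist"):
    s=snapshot(n); save(s,n+"0.png"); np.save("pics/"+n+".npy",s,allow_pickle=True)
    print(n,np.round(s["eye"],3),s["orientation"],s["K"][0][0])
print(sense())
E
```

```text
pics
scene [0.876 0.63  1.025] [-0.0863756   0.26405729  0.90951067 -0.30919789] 469.7874395835098
top [ 0.293 -0.01   1.198] [-0.06570233  0.71218737 -0.69645433  0.05851259] 458.93057359211895
wrist [0.151 0.663 0.372] [0.1307146  0.80657374 0.56930686 0.09078653] 360.57086845174274
{'time': 0.15, 'joint_positions': array([-1.257896  ,  0.46928655, -0.04862002,  1.53339874,  0.02409774,
        1.1410169 , -0.08231115]), 'joint_velocities': array([-1.72655636e-03, -2.08402952e-03,  6.06011641e-04, -2.80596833e-03,
        4.95427146e-04, -4.49376875e-04,  6.90271202e-05]), 'tau': array([ 7.73959782e-04, -5.10764050e+01, -4.66589187e-02, -2.37980282e+01,
        1.07045058e-02,  5.28759920e-03, -4.02795365e-06]), 'tcp_pos': array([0.22607266, 0.63555914, 0.23849089]), 'ee_rot': array([-1.12595330e-04,  1.70051959e-01,  9.85434803e-01, -7.53771767e-04]), 'wrist_force': array([ 0.31548208,  0.45006946, -0.13968081]), 'moment': array([-0.02034772, -0.05151178,  0.01887766]), 'grip_force': 0.0, 'gripper_width': 0.08557035698434273}
```

View pics/scene0.png

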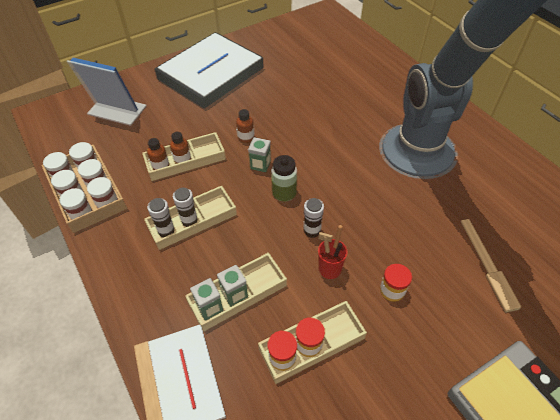

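View pics/top0.png

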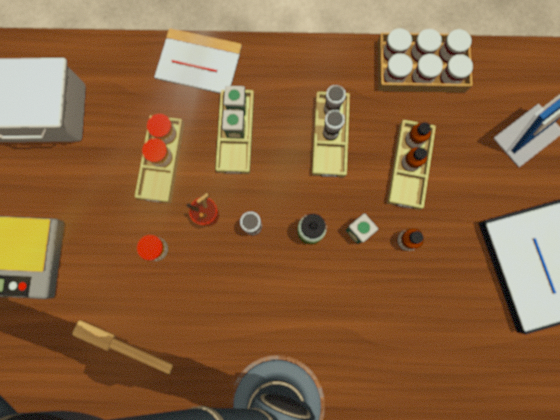

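The top view shows x up and y to the left. Loose items: mustard (150,247), grinder (250,222), tin (363,229), amber (411,239). Bystanders: brush pot (203,210) and jar (312,228). The tray pockets are at the lower ends, at about (155,183), (234,156), (330,160) and (408,190).

```bash
cat > m.py <<'E'
from h import *
for cam in ("top","scene"):
    s=np.load(f"pics/{cam}.npy",allow_pickle=True).item(); P=cloud(s); img=s["img"]
    hsv=cv2.cvtColor(img,cv2.COLOR_RGB2HSV).astype(int); H,S,V=np.moveaxis(hsv,-1,0)
    tbl=P[(abs(P[...,2])<.02)]; print(cam,"table z",np.median(tbl[:,2]))
    # trays: ply colour, rim height
    m=((P[...,2]>.027)&(P[...,2]<.043)&(H>15)&(H<35)&(S>50)&(V>120)).astype(np.uint8)
    m=cv2.morphologyEx(m,cv2.MORPH_CLOSE,np.ones((9,9)))
    n,l,st,c=cv2.connectedComponentsWithStats(m)
    for i in range(1,n):
        if st[i,4]<300: continue
        v,u=np.where((l==i)); pts=P[v,u]; pts=pts[(pts[:,2]>.027)&(pts[:,2]<.043)]
        # rays of hull pixels onto rim plane
        hull=np.array([ray(s,a,b,.035)[:2] for a,b in zip(u,v)],np.float32)
        for nm,q in (("ray",hull),("pc",pts[:,:2].astype(np.float32))):
            r=cv2.minAreaRect(q*1000); print(nm,np.round(c[i]),np.round(r[0],1),np.round(r[1],1),round(r[2],1))
    # tops of upright things
    Z=P[...,2]
    for nm,h in dict(mustard=.076,grinder=.115,tin=.085,amber=.1,jar=.137,pot=.085).items():
        m=((Z>h-.007)&(Z<h+.007)&(P[...,0]>.2)&(P[...,0]<1)).astype(np.uint8)
        n,l,st,c=cv2.connectedComponentsWithStats(m)
        for i in range(1,n):
            if st[i,4]<25: continue
            v,u=np.where(l==i)
            q=np.array([ray(s,a,b,h)[:2] for a,b in zip(u,v)],np.float32)*1000
            (x,y),rad=cv2.minEnclosingCircle(q); r=cv2.minAreaRect(q)
            print("  ",nm,np.round(c[i]),"circ",round(x),round(y),"d",round(2*rad),"rect",np.round(r[0]),np.round(r[1]),round(r[2]),"z",round(float(np.median(Z[v,u])),3))
E
python3 m.py
```

```text
top table z -0.00017397351107817371
ray [418.  76.] [ 899.8 -382.8] [149.1 244.5] 0.1
pc [418.  76.] [ 899.2 -381.3] [153.  241.5] 0.4
ray [237. 131.] [691.8 126.9] [ 86.8 225.1] 89.1
pc [237. 131.] [692.8 127.3] [ 86.7 225.3] 89.1
ray [332. 138.] [ 688.4 -128.4] [ 86.4 226.8] 87.8
pc [332. 138.] [ 689.6 -128.8] [ 86.6 225.8] 87.8
ray [164. 160.] [611.4 323.1] [ 88.6 225.2] 83.9
pc [164. 160.] [612.2 324.6] [ 88.5 224.3] 84.1
ray [412. 165.] [ 610.  -339.9] [ 87.8 227.3] 79.9
pc [412. 165.] [ 611.1 -340.9] [ 87.3 227.2] 79.9
   mustard [399.  40.] circ 935 -303 d 67 rect [ 935. -303.] [60. 66.] 65 z 0.08
   mustard [428.  40.] circ 935 -380 d 68 rect [ 935. -381.] [61. 64.] 88 z 0.08
   mustard [458.  41.] circ 935 -459 d 68 rect [ 935. -459.] [60. 68.] 47 z 0.08
   mustard [400.  65.] circ 862 -303 d 69 rect [ 863. -303.] [62. 66.] 76 z 0.08
   mustard [429.  65.] circ 863 -380 d 67 rect [ 863. -381.] [60. 67.] 46 z 0.08
   mustard [459.  66.] circ 862 -459 d 69 rect [ 863. -459.] [61. 67.] 46 z 0.081
   mustard [ 69. 109.] circ 741 579 d 175 rect [732. 552.] [ 59. 175.] 72 z 0.076

[... 11882 characters left out ...]
61. 59.] 89 z 0.08
   pot [ 71. 198.] circ 939 -295 d 63 rect [ 938. -294.] [59. 61.] 6 z 0.081
   pot [185. 207.] circ 702 -120 d 47 rect [ 704. -111.] [26. 47.] 78 z 0.085
   pot [161. 218.] circ 769 -124 d 45 rect [ 771. -114.] [23. 45.] 78 z 0.085
   pot [313. 217.] circ 446 82 d 45 rect [450.  88.] [21. 45.] 57 z 0.086
   pot [331. 253.] circ 471 195 d 71 rect [470. 195.] [69. 66.] 55 z 0.086
   pot [231. 278.] circ 703 131 d 71 rect [704. 131.] [56. 52.] 89 z 0.089
   pot [205. 292.] circ 769 131 d 72 rect [769. 130.] [57. 52.] 89 z 0.089
   pot [310. 331.] circ 624 328 d 62 rect [624. 328.] [60. 60.] 30 z 0.081
   pot [281. 345.] circ 690 322 d 61 rect [690. 322.] [59. 60.] 58 z 0.081
```

Both views agree to within about 5 mm, and sizes and heights match. I'll average them:

| Item | Position (mm) | Pocket (mm) | Tray axis |
|---|---|---|---|
| mustard | (376, 321) | (545, 333) | -6° |
| grinder | (441, 75) | (622, -123) | -2° |
| tin | (436, -199), yaw 41° | (625, 131) | -1° |
| amber | (413, -325) | (545, -325) | -10° |

First move: hover over the mustard.

```bash
python3 -m jog '20 -45 0 0 0 0.034 1;20 -45 0 0 0 0.034 1;20 -45 0 0 0 0.034 1;20 -45 0 0 0 0.034 1;20 -45 0 0 0 0.034 1;20 -45 0 0 0 0.034 1;30 -45 0 0 0 0.034 1;0 0 0 0 0 0 1' 40
python3 - <<'E'
from h import *
s=snapshot("wrist"); save(s,"w1.png"); P=cloud(s); Z=P[...,2]
print(sense()["tcp_pos"],s["eye"])
m=((Z>.069)&(Z<.083)).astype(np.uint8); n,l,st,c=cv2.connectedComponentsWithStats(m)
for i in range(1,n):
    if st[i,4]<200: continue
    v,u=np.where(l==i); q=np.array([ray(s,a,b,.076)[:2] for a,b in zip(u,v)],np.float32)*1000
    print(c[i],cv2.minEnclosingCircle(q),np.median(Z[v,u]))
E
```

```text
time: 1.15
tcp_pos: [0.3787, 0.3167, 0.2393]
ee_rot: [0.0, 0.056, 0.998, -0.001]
wrist_force: [-1.1, 0.6, -0.0]
gripper_width: 0.0857
grip_force: 0.0
[0.37713703 0.31933692 0.23932566] [0.29902508 0.32596807 0.37321064]
[285.99346569 185.53706962] ((373.79583740234375, 320.66748046875), 30.94440269470215) 0.07543370659859411
[ 42.27446809 272.54893617] ((436.3285217285156, 77.2268295288086), 23.692264556884766) 0.07745865806750618
[173.62583519 274.49888641] ((460.1358642578125, 196.791259765625), 32.05766296386719) 0.07632338190138993
[312.40604027 391.86409396] ((604.4254150390625, 324.2974853515625), 27.9320011138916) 0.07714875408948377
```

View pics/w1.png

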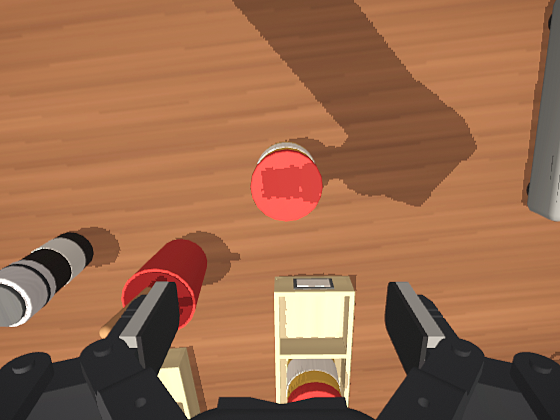

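The jar's lid is at (286,185), and its ray to 76 mm gives (374,321). That matches, so I'll descend and grip.

```bash
python3 -m jog '-2 2 -40 0 0 0 1;0 0 -40 0 0 0 1;0 0 -40 0 0 0 1;0 0 -37 0 0 0 1;0 0 -30 0 0 0 1;0 0 -10 0 0 0 1;0 0 0 0 0 0 1;0 0 0 0 0 0 1' 40
python3 -m jog '0 0 0 0 0 0 0;0 0 0 0 0 0 0;0 0 0 0 0 0 0;0 0 0 0 0 0 0;0 0 0 0 0 0 0;0 0 0 0 0 0 0;0 0 0 0 0 0 0;0 0 0 0 0 0 0' 40
```

```text
time: 2.2
tcp_pos: [0.3747, 0.324, 0.0434]
ee_rot: [0.001, 0.052, 0.999, 0.001]
wrist_force: [-0.8, 0.5, -0.7]
gripper_width: 0.0853
grip_force: 0.0
time: 3.2
tcp_pos: [0.3747, 0.323, 0.0435]
ee_rot: [0.0, 0.052, 0.999, 0.0]
wrist_force: [-1.2, -2.2, 5.9]
gripper_width: 0.0609
grip_force: 41.9
```

```bash
python3 -m jog '0 0 5 0 0 0 0;0 0 15 0 0 0 0;0 0 25 0 0 0 0;0 0 25 0 0 0 0;0 0 25 0 0 0 0;0 0 5 0 0 0 0;0 0 0 0 0 0 0;0 0 0 0 0 0 0' 40
python3 - <<'E'
from h import *
s=snapshot("wrist"); save(s,"w2.png"); P=cloud(s)
s=dict(s,eye=[0.29903,0.32597,0.37321])
E
```

```text
time: 4.2
tcp_pos: [0.3736, 0.3224, 0.1414]
ee_rot: [-0.001, 0.052, 0.999, -0.001]
wrist_force: [0.1, 0.1, -2.5]
gripper_width: 0.0605
grip_force: 44.2
```

View pics/w2.png

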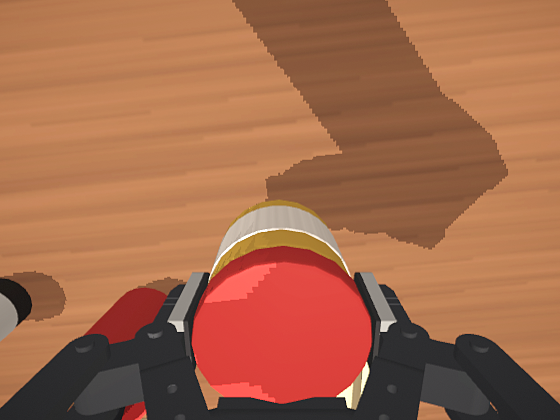

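The jar is held square between the pads (lid centre at about (282,335)). Moving it over the pocket.

```bash
python3 -m jog '20 1 0 0 0 0 0;30 2 0 0 0 0 0;35 2 0 0 0 0 0;35 2 0 0 0 0 0;30 2 0 0 0 0 0;20 1 0 0 0 0 0;0 0 -20 0 0 0 0;0 0 -20 0 0 0 0' 40
python3 - <<'E'
from h import *
a=snapshot("scene");b=snapshot("top")
save(dict(img=np.hstack([cv2.resize(a["img"][250:400,220:420],(400,300)),cv2.resize(b["img"][90:240,80:280],(400,300))])),"c1.png")
for n,s in (("scene",a),("top",b)):
    P=cloud(s);Z=P[...,2];I=s["img"].astype(int)
    z=sense()["tcp_pos"][2]-.042+.076
    m=((abs(Z-z)<.012)&(I[...,0]>120)&(I[...,1]<80)&(P[...,1]>.25)).astype(np.uint8);n_,l,st,c=cv2.connectedComponentsWithStats(m)
    for i in range(1,n_):
        if st[i,4]>40:
            v,u=np.where(l==i);print(n,c[i],cv2.minEnclosingCircle(np.array([ray(s,x,y,z)[:2] for x,y in zip(u,v)],np.float32)*1000),np.median(Z[v,u]),z)
E
```

```text
time: 5.25
tcp_pos: [0.5454, 0.3324, 0.1008]
ee_rot: [-0.0, 0.052, 0.999, -0.0]
wrist_force: [-0.7, 0.0, -3.1]
gripper_width: 0.0608
grip_force: 44.2
scene [336.25274725 308.47252747] ((559.2701416015625, 334.49102783203125), 28.887283325195312) 0.13358428581335424 0.1327841664704646
top [144.08208955 182.55970149] ((524.47900390625, 325.0918884277344), 20.818775177001953) 0.12959834557003325 0.1327841664704646
```

View pics/c1.png

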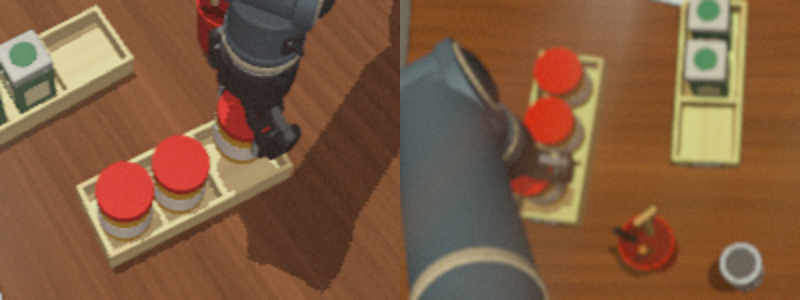

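The jar is over the pocket, though the arm hides part of it in both views. I'll lower it gently.

```bash
python3 -m jog '0 0 -15 0 0 0 0;0 0 -12 0 0 0 0;0 0 -10 0 0 0 0;0 0 -6 0 0 0 0;0 0 -4 0 0 0 0;0 0 -2 0 0 0 0;0 0 0 0 0 0 0;0 0 0 0 0 0 0' 40
```

```text
time: 6.35
tcp_pos: [0.5444, 0.3331, 0.0537]
ee_rot: [0.0, 0.052, 0.999, 0.0]
wrist_force: [0.2, -0.0, -1.9]
gripper_width: 0.0612
grip_force: 44.2
```

```bash
python3 -m jog '0 0 -2 0 0 0 0;0 0 -1 0 0 0 0;0 0 -1 0 0 0 0;0 0 -1 0 0 0 0;0 0 -0.5 0 0 0 0;0 0 0 0 0 0 0;0 0 0 0 0 0 0;0 0 0 0 0 0 0' 40
```

```text
time: 7.35
tcp_pos: [0.5445, 0.3329, 0.0486]
ee_rot: [0.0, 0.052, 0.999, 0.0]
wrist_force: [-1.6, -2.2, 5.7]
gripper_width: 0.0608
grip_force: 44.6
```

It's on the floor, so release and rise.

```bash
python3 -m jog '0 0 0 0 0 0 0.9;0 0 0 0 0 0 1;0 0 0 0 0 0 1;0 0 0 0 0 0 1;0 0 10 0 0 0 1;0 0 25 0 0 0 1;0 0 40 0 0 0 1;0 0 40 0 0 0 1' 40
python3 - <<'E'
from h import *
s=snapshot("wrist"); save(s,"w3.png")
E
```

```text
time: 8.35
tcp_pos: [0.5442, 0.333, 0.1646]
ee_rot: [0.0, 0.052, 0.999, 0.0]
wrist_force: [0.5, 0.6, -0.4]
gripper_width: 0.085
grip_force: 0.0
```

View pics/w3.png

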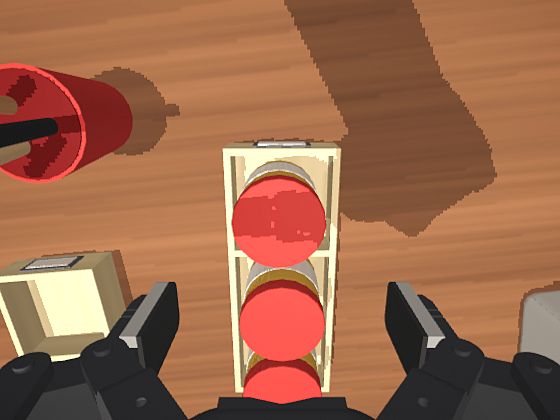

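The mustard stands upright in its pocket, lid at (279,220) and in line with its neighbours. Next, hover over the grinder.

```bash
python3 -m jog '0 0 45 0 0 0.01 1;0 0 40 0 0 0.01 1;-16 -40 0 0 0 0.01 1;-18 -44 0 0 0 0.01 1;-18 -44 0 0 0 0.01 1;-18 -44 0 0 0 0.016 1;-17 -44 0 0 0 0 1;-16 -42 0 0 0 0 1' 40
python3 -m jog '0 0 0 0 0 0 1;0 0 0 0 0 0 1;0 0 0 0 0 0 1;0 0 0 0 0 0 1;0 0 0 0 0 0 1;0 0 0 0 0 0 1;0 0 0 0 0 0 1;0 0 0 0 0 0 1' 40
cat > tops.py <<'E'
from h import *
import sys
h=float(sys.argv[1]); cams=sys.argv[2:] or ["wrist"]
t=sense()["tcp_pos"]; print(np.round(t,4))
for n in cams:
    s=snapshot(n); P=cloud(s); Z=P[...,2]
    m=((abs(Z-h)<.006)&(np.hypot(P[...,0]-t[0],P[...,1]-t[1])<.06)).astype(np.uint8); k,l,st,c=cv2.connectedComponentsWithStats(m)
    for i in range(1,k):
        if st[i,4]<60: continue
        v,u=np.where(l==i); q=np.array([ray(s,a,b,h)[:2] for a,b in zip(u,v)],np.float32)*1000
        print(n,np.round(c[i]),np.round(cv2.minEnclosingCircle(q)[0],1),round(cv2.minEnclosingCircle(q)[1]*2),np.round(cv2.minAreaRect(q)[0],1),cv2.minAreaRect(q)[1:],np.median(Z[v,u]))
E
python3 tops.py .115; python3 tops.py .110
```

```text
time: 9.4
tcp_pos: [0.4406, 0.0734, 0.2485]
ee_rot: [0.001, 0.019, 1.0, 0.0]
wrist_force: [0.7, -0.5, 0.6]
gripper_width: 0.0854
grip_force: 0.0
time: 10.4
tcp_pos: [0.4412, 0.075, 0.2478]
ee_rot: [-0.0, 0.019, 1.0, 0.0]
wrist_force: [1.1, 0.1, 0.1]
gripper_width: 0.0852
grip_force: 0.0
[0.4412 0.075  0.2478]
wrist [279. 198.] [437.2  72.9] 46 [437.3  72.8] ((45.149959564208984, 45.184112548828125), 8.254766464233398) 0.1142785953838365
[0.4412 0.075  0.2478]
wrist [279. 197.] [438.2  73.3] 48 [438.  73.] ((47.2606086730957, 46.81492233276367), 40.61484146118164) 0.1140696447088812
```

```bash
python3 -m jog '-2 -1 -35 0 0 0 1;0 0 -40 0 0 0 1;0 0 -40 0 0 0 1;0 0 -35 0 0 0 1;0 0 -15 0 0 0 1;0 0 -6 0 0 0 1;0 0 0 0 0 0 1;0 0 0 0 0 0 1' 40
python3 -m jog '0 0 0 0 0 0 0;0 0 0 0 0 0 0;0 0 0 0 0 0 0;0 0 0 0 0 0 0;0 0 0 0 0 0 0;0 0 0 0 0 0 0;0 0 0 0 0 0 0;0 0 0 0 0 0 0' 40
```

```text
time: 11.5
tcp_pos: [0.4398, 0.0741, 0.0776]
ee_rot: [0.001, 0.019, 1.0, 0.0]
wrist_force: [0.2, -0.2, 0.4]
gripper_width: 0.0854
grip_force: 0.0
time: 12.5
tcp_pos: [0.4396, 0.0739, 0.0774]
ee_rot: [0.0, 0.019, 1.0, 0.0]
wrist_force: [-0.8, -1.4, 6.6]
gripper_width: 0.0473
grip_force: 40.4
```

```bash
python3 -m jog '0 0 5 0 0 0 0;0 0 15 0 0 0 0;0 0 25 0 0 0 0;0 0 35 0 0 0 0;0 0 35 0 0 0 0;0 0 20 0 0 0 0;0 0 10 0 0 0 0;0 0 0 0 0 0 0' 40
python3 -m jog '18 -20 0 0 0 0 0;27 -29 0 0 0 0 0;32 -34 0 0 0 0 0;32 -34 0 0 0 0 0;32 -34 0 0 0 0 0;26 -28 0 0 0 0 0;16 -18 0 0 0 0 0;0 0 0 0 0 0 0' 40
python3 -m jog '0 0 -25 0 0 0 0;0 0 -30 0 0 0 0;0 0 -30 0 0 0 0;0 0 -25 0 0 0 0;0 0 -15 0 0 0 0;0 0 0 0 0 0 0;0 0 0 0 0 0 0;0 0 0 0 0 0 0' 40
python3 - <<'E'
from h import *
a=snapshot("scene");b=snapshot("top")
save(dict(img=np.hstack([cv2.resize(a["img"][150:270,130:290],(400,300)),cv2.resize(b["img"][70:190,250:410],(400,300))])),"c2.png")
E
```

```text
time: 13.5
tcp_pos: [0.439, 0.074, 0.2218]
ee_rot: [0.0, 0.019, 1.0, 0.0]
wrist_force: [0.0, 0.5, -1.2]
gripper_width: 0.047
grip_force: 41.5
time: 14.5
tcp_pos: [0.6219, -0.1249, 0.2195]
ee_rot: [-0.002, 0.02, 1.0, -0.001]
wrist_force: [-0.5, 0.9, -3.3]
gripper_width: 0.0472
grip_force: 41.6
time: 15.5
tcp_pos: [0.6229, -0.1231, 0.098]
ee_rot: [0.001, 0.019, 1.0, -0.0]
wrist_force: [-0.1, -0.6, -2.7]
gripper_width: 0.0473
grip_force: 41.6
```

View pics/c2.png

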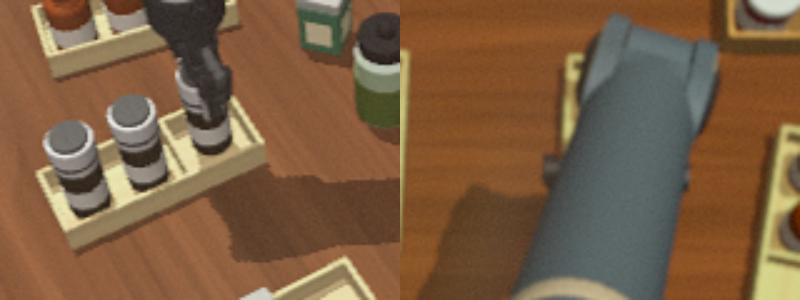

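The grinder hangs centred in its pocket (scene crop, about (208,130)). Its placing height is TCP z ≈ 0.0824, so I'll lower it the last 15 mm and release.

```bash
python3 -m jog '0 0 -5 0 0 0 0;0 0 -4 0 0 0 0;0 0 -3 0 0 0 0;0 0 -1 0 0 0 0;0 0 -1 0 0 0 0;0 0 -1 0 0 0 0;0 0 -0.5 0 0 0 0;0 0 0 0 0 0 0' 40
```

```text
time: 16.6
tcp_pos: [0.6226, -0.1231, 0.0825]
ee_rot: [0.0, 0.019, 1.0, 0.0]
wrist_force: [-2.0, 0.1, 6.1]
gripper_width: 0.0473
grip_force: 42.3
```

```bash
python3 -m jog '0 0 0 0 0 0 0.9;0 0 0 0 0 0 1;0 0 0 0 0 0 1;0 0 0 0 0 0 1;0 0 10 0 0 0 1;0 0 30 0 0 0 1;0 0 45 0 0 0 1;0 0 45 0 0 0 1' 40
python3 -m jog '0 0 30 0 0 0 1;-25 -10 10 0 0 0.1 1;-30 -12 0 0 0 0.13 1;-32 -14 0 0 0 0.14 1;-34 -14 0 0 0 0.14 1;-34 -14 0 0 0 0.13 1;-32 -12 0 0 0 0.11 1;0 0 0 0 0 0 1' 40
python3 tops.py .085; python3 - <<'E'
from h import *
s=sense();print(s["joint_positions"],s["tcp_pos"],s["ee_rot"])
s=snapshot("scene");P=cloud(s);Z=P[...,2]
m=((abs(Z-.12)<.007)&(P[...,0]>.58)&(P[...,0]<.8)&(abs(P[...,1]+.12)<.06)).astype(np.uint8);k,l,st,c=cv2.connectedComponentsWithStats(m)
for i in range(1,k):
    if st[i,4]>30:
        v,u=np.where(l==i);print(c[i],cv2.minEnclosingCircle(np.array([ray(s,x,y,.12)[:2] for x,y in zip(u,v)],np.float32)*1000),np.median(Z[v,u]))
E
```

```text
time: 17.6
tcp_pos: [0.6221, -0.1231, 0.2133]
ee_rot: [0.0, 0.019, 1.0, -0.0]
wrist_force: [1.3, 0.2, 0.2]
gripper_width: 0.0857
grip_force: 0.0
time: 18.6
tcp_pos: [0.433, -0.2005, 0.2522]
ee_rot: [0.0, -0.347, 0.938, -0.0]
wrist_force: [0.9, 0.1, 0.1]
gripper_width: 0.0855
grip_force: 0.0
[ 0.433  -0.2005  0.2522]
wrist [280. 189.] [ 433.3 -202.9] 68 [ 433.2 -203. ] ((51.00263214111328, 50.24879455566406), 41.52703857421875) 0.08449126516588146
[ 0.15332044  0.12839899  0.20968966  1.97908194 -0.0316254   1.03542088
  2.65855047] [ 0.43469022 -0.19965611  0.2522689 ] [ 8.16204093e-04 -3.47744033e-01  9.37589088e-01 -3.51263443e-04]
[209.39593909 182.84771574] ((627.6395874023438, -118.47003173828125), 24.019662857055664) 0.11847138432339244
[181.61971831 194.58685446] ((701.2763061523438, -121.37633514404297), 24.28298568725586) 0.11859444907177419
[156.34545455 205.14545455] ((767.7381591796875, -123.46952056884766), 25.028276443481445) 0.11900652017614938
```

The grinder is upright in its pocket, 74 mm from its neighbour. Joint 7 is sitting on its limit, so I'll turn back 90° to the tin's other face pair.

```bash
python3 -m jog '0 0 0 0 0 -0.17 1;0 0 0 0 0 -0.18 1;0 0 0 0 0 -0.18 1;0 0 0 0 0 -0.18 1;0 0 0 0 0 -0.18 1;0 0 0 0 0 -0.18 1;0 0 0 0 0 -0.18 1;0 0 0 0 0 -0.18 1' 40
python3 -m jog '0 0 0 0 0 -0.12 1;0 0 -40 0 0 0 1;0 0 -50 0 0 0 1;0 0 -50 0 0 0 1;0 0 -30 0 0 0 1;0 0 0 0 0 0 1;0 0 0 0 0 0 1;0 0 0 0 0 0 1' 40
python3 -c "
from h import *
s=sense();print(s['joint_positions'][6],s['tcp_pos'],np.degrees(2*np.arctan2(s['ee_rot'][2],s['ee_rot'][1]))-90)"; python3 tops.py .085 scene top
```

```text
time: 19.7
tcp_pos: [0.4365, -0.1983, 0.2515]
ee_rot: [0.0, 0.353, 0.936, 0.0]
wrist_force: [0.8, 0.8, -0.6]
gripper_width: 0.0854
grip_force: 0.0
time: 20.7
tcp_pos: [0.4366, -0.1993, 0.0828]
ee_rot: [0.002, 0.407, 0.914, 0.0]
wrist_force: [0.2, 0.2, -0.4]
gripper_width: 0.0854
grip_force: 0.0
1.2599956536529298 [ 0.43663863 -0.19932073  0.08283008] 42.02348772668856
[ 0.4366 -0.1993  0.0828]
scene [262. 146.] [ 432.6 -187.5] 60 [ 432.8 -190.1] ((55.467979431152344, 33.58116912841797), 41.00395202636719) 0.08432409945886798
```

```bash
python3 -m jog '-1 -1 -15 0 0 0 1;0 0 -15 0 0 0 1;0 0 -7 0 0 0 1;0 0 -4 0 0 0 1;0 0 0 0 0 0 1;0 0 0 0 0 0 0.5;0 0 0 0 0 0 0;0 0 0 0 0 0 0' 40
python3 -m jog '0 0 0 0 0 0 0;0 0 0 0 0 0 0;0 0 0 0 0 0 0;0 0 0 0 0 0 0;0 0 5 0 0 0 0;0 0 15 0 0 0 0;0 0 30 0 0 0 0;0 0 40 0 0 0 0' 40
```

```text
time: 21.8
tcp_pos: [0.4342, -0.2004, 0.0408]
ee_rot: [0.0, 0.407, 0.913, -0.0]
wrist_force: [-1.5, -1.2, 3.4]
gripper_width: 0.0503
grip_force: 28.1
time: 22.8
tcp_pos: [0.4336, -0.1995, 0.1313]
ee_rot: [-0.001, 0.407, 0.914, -0.0]
wrist_force: [0.4, 0.6, -1.7]
gripper_width: 0.0505
grip_force: 30.9
```

```bash
python3 -m jog '0 0 45 0 0 0 0;0 0 45 0 0 0.05 0;10 17 20 0 0 0.07 0;20 34 0 0 0 0.1 0;24 42 0 0 0 0.1 0;24 42 0 0 0 0.1 0;24 42 0 0 0 0.1 0;24 42 0 0 0 0.1 0' 40
python3 -m jog '24 42 0 0 0 0.1 0;20 35 0 0 0 0.1 0;14 24 0 0 0 0 0;7 11 0 0 0 0 0;0 0 -30 0 0 0 0;0 0 -40 0 0 0 0;0 0 -40 0 0 0 0;0 0 -20 0 0 0 0' 40
python3 -m jog '0 0 -10 0 0 0 0;0 0 0 0 0 0 0;0 0 0 0 0 0 0;0 0 0 0 0 0 0;0 0 0 0 0 0 0;0 0 0 0 0 0 0;0 0 0 0 0 0 0;0 0 0 0 0 0 0' 40
python3 - <<'E'
from h import *
s=sense();print(s['joint_positions'][6],s['tcp_pos'],np.degrees(2*np.arctan2(s['ee_rot'][2],s['ee_rot'][1]))-90)
a=snapshot("scene")
save(dict(img=cv2.resize(a["img"][220:340,170:310],(560,480))),"c3.png")
E
```

```text
time: 23.8
tcp_pos: [0.5605, 0.0205, 0.2411]
ee_rot: [0.0, 0.107, 0.994, -0.0]
wrist_force: [0.0, 0.3, -1.2]
gripper_width: 0.0501
grip_force: 30.9
time: 24.8
tcp_pos: [0.6235, 0.1294, 0.1083]
ee_rot: [-0.002, 0.01, 1.0, -0.001]
wrist_force: [0.4, -0.2, -1.9]
gripper_width: 0.0507
grip_force: 30.9
time: 25.8
tcp_pos: [0.6252, 0.131, 0.1003]
ee_rot: [-0.0, 0.009, 1.0, 0.0]
wrist_force: [-0.0, 0.1, -1.6]
gripper_width: 0.0503
grip_force: 30.9
1.3154888230378197 [0.62519203 0.13098439 0.10028979] 88.98064680584946
```

View pics/c3.png

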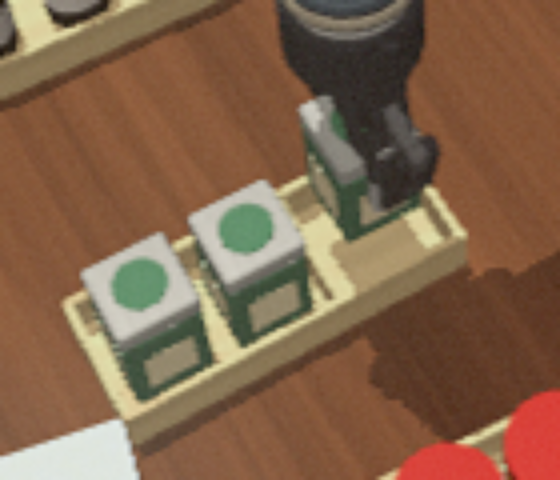

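The tin hangs square over its pocket, its bottom corner at about (350,237) in the crop. I'll lower it to z ≈ 0.0458.

```bash
python3 -m jog '0 0 -15 0 0 0 0;0 0 -15 0 0 0 0;0 0 -10 0 0 0 0;0 0 -6 0 0 0 0;0 0 -3 0 0 0 0;0 0 -1 0 0 0 0;0 0 0 0 0 0 0;0 0 0 0 0 0 0' 40
python3 -m jog '0 0 -1.5 0 0 0 0;0 0 -1 0 0 0 0;0 0 -1 0 0 0 0;0 0 -1 0 0 0 0;0 0 0 0 0 0 0;0 0 0 0 0 0 0;0 0 0 0 0 0 0;0 0 0 0 0 0 0' 40
```

```text
time: 26.85
tcp_pos: [0.6255, 0.131, 0.0507]
ee_rot: [0.0, 0.009, 1.0, 0.0]
wrist_force: [0.1, -0.5, -1.0]
gripper_width: 0.0504
grip_force: 30.9
time: 27.85
tcp_pos: [0.6252, 0.131, 0.0459]
ee_rot: [0.0, 0.009, 1.0, 0.0]
wrist_force: [-1.0, -0.8, 0.3]
gripper_width: 0.0506
grip_force: 30.9
```

```bash
python3 -m jog '0 0 -0.5 0 0 0 0;0 0 0 0 0 0 0.9;0 0 0 0 0 0 1;0 0 0 0 0 0 1;0 0 10 0 0 0 1;0 0 30 0 0 0 1;0 0 45 0 0 0 1;0 0 45 0 0 0 1' 40
python3 - <<'E'
from h import *
s=snapshot("wrist"); save(s,"w4.png")
E
python3 -m jog '0 0 45 0 0 0 1;0 0 30 0 0 0 1;-15 -32 0 0 0 -0.02 1;-20 -43 0 0 0 -0.03 1;-21 -45 0 0 0 -0.03 1;-21 -45 0 0 0 -0.03 1;-21 -45 0 0 0 -0.03 1;-21 -45 0 0 0 -0.02 1' 40
python3 -m jog '-21 -45 0 0 0 0 1;-21 -45 0 0 0 0 1;-21 -45 0 0 0 0 1;-18 -40 0 0 0 0 1;-12 -26 0 0 0 0 1;0 0 0 0 0 0 1;0 0 0 0 0 0 1;0 0 0 0 0 0 1' 40
python3 tops.py .1;python3 -c "
from h import *
s=sense();print(s['joint_positions'][6],s['tcp_pos'],np.degrees(2*np.arctan2(s['ee_rot'][2],s['ee_rot'][1]))-90)"
```

```text
time: 28.85
tcp_pos: [0.6252, 0.1309, 0.1772]
ee_rot: [0.0, 0.009, 1.0, 0.0]
wrist_force: [1.0, 0.0, 0.4]
gripper_width: 0.0853
grip_force: 0.0
time: 29.9
tcp_pos: [0.5054, -0.1255, 0.251]
ee_rot: [0.001, 0.089, 0.996, 0.0]
wrist_force: [0.9, -0.2, 0.3]
gripper_width: 0.0851
grip_force: 0.0
time: 30.9
tcp_pos: [0.414, -0.3237, 0.2504]
ee_rot: [0.0, 0.088, 0.996, 0.0]
wrist_force: [-0.3, 0.1, 0.8]
gripper_width: 0.0857
grip_force: 0.0
[ 0.414  -0.3237  0.2504]
wrist [276. 194.] [ 410.9 -327.3] 31 [ 411.2 -327.5] ((29.949356079101562, 30.153432846069336), 35.159481048583984) 0.09936750926074989
2.06748885160229 [ 0.41397477 -0.32379346  0.25036004] 79.95221209470967
```

View pics/w4.png

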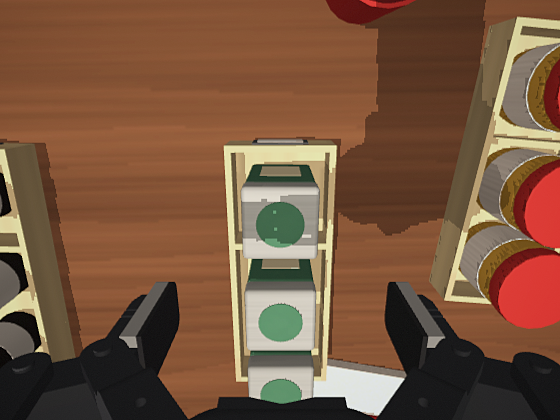

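The tin stands in its pocket, lid at (280,207) and in line with its row. Now grip the amber bottle.

```bash
python3 -m jog '-1 -1.5 -40 0 0 0 1;0 0 -50 0 0 0 1;0 0 -50 0 0 0 1;0 0 -40 0 0 0 1;0 0 -20 0 0 0 1;0 0 -10 0 0 0 1;0 0 0 0 0 0 1;0 0 0 0 0 0 1' 40
python3 -m jog '0 0 0 0 0 0 0.5;0 0 0 0 0 0 0;0 0 0 0 0 0 0;0 0 0 0 0 0 0;0 0 0 0 0 0 0;0 0 0 0 0 0 0;0 0 0 0 0 0 0;0 0 0 0 0 0 0' 40
```

```text
time: 31.95
tcp_pos: [0.413, -0.3269, 0.0413]
ee_rot: [0.001, 0.089, 0.996, -0.0]
wrist_force: [0.3, 0.3, -0.2]
gripper_width: 0.0852
grip_force: 0.0
time: 32.95
tcp_pos: [0.4126, -0.3269, 0.0412]
ee_rot: [0.001, 0.089, 0.996, -0.0]
wrist_force: [-0.9, -0.2, 6.0]
gripper_width: 0.0508
grip_force: 41.9
```

```bash
python3 -m jog '0 0 5 0 0 0 0;0 0 15 0 0 0 0;0 0 25 0 0 0 0;0 0 25 0 0 0 0;0 0 15 0 0 0 0;0 0 5 0 0 0 0;0 0 0 0 0 0 0;10 0 0 0 0 0 0' 40
python3 -m jog '25 0 0 0 0 0 0;35 0.5 0 0 0 0 0;32 1 0 0 0 0 0;20 0 0 0 0 0 0;10 0 0 0 0 0 0;0 0 -15 0 0 0 0;0 0 -15 0 0 0 0;0 0 0 0 0 0 0' 40
python3 - <<'E'
from h import *
s=sense();print(s['joint_positions'][6],s['tcp_pos'],np.degrees(2*np.arctan2(s['ee_rot'][2],s['ee_rot'][1]))-90)
a=snapshot("scene")
save(dict(img=cv2.resize(a["img"][100:220,120:260],(560,480))),"c4.png")
E
```

```text
time: 33.95
tcp_pos: [0.4214, -0.3262, 0.1295]
ee_rot: [-0.001, 0.089, 0.996, 0.0]
wrist_force: [-0.8, 0.2, -2.8]
gripper_width: 0.0508
grip_force: 42.1
time: 34.95
tcp_pos: [0.542, -0.3244, 0.098]
ee_rot: [-0.002, 0.089, 0.996, 0.001]
wrist_force: [-0.4, 0.3, -1.9]
gripper_width: 0.0503
grip_force: 42.1
2.0447779810290445 [ 0.54195862 -0.32443558  0.09803452] 79.75354875376883
```

View pics/c4.png

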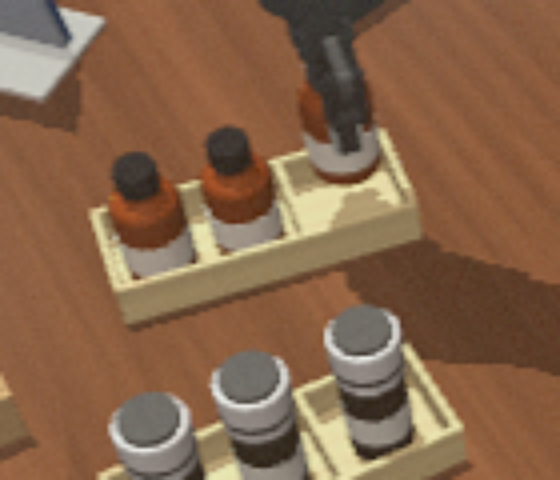

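The bottle hangs over its pocket (crop (340,150)), and the grinder stands correctly at the lower right. I'll lower the bottle to z ≈ 0.0462 with a +2 mm x correction.

```bash
python3 -m jog '1.5 0 -15 0 0 0 0;0 0 -13 0 0 0 0;0 0 -10 0 0 0 0;0 0 -6 0 0 0 0;0 0 -3 0 0 0 0;0 0 0 0 0 0 0;0 0 0 0 0 0 0;0 0 0 0 0 0 0' 40
python3 -m jog '0 0 -1 0 0 0 0;0 0 -1 0 0 0 0;0 0 -1 0 0 0 0;0 0 -0.5 0 0 0 0;0 0 0 0 0 0 0;0 0 0 0 0 0 0;0 0 0 0 0 0 0;0 0 0 0 0 0 0' 40
```

```text
time: 36.0
tcp_pos: [0.5459, -0.3251, 0.0537]
ee_rot: [0.0, 0.089, 0.996, -0.0]
wrist_force: [-1.4, -0.3, -1.9]
gripper_width: 0.0504
grip_force: 42.1
time: 37.0
tcp_pos: [0.5458, -0.325, 0.0499]
ee_rot: [0.0, 0.089, 0.996, 0.0]
wrist_force: [-0.3, 0.5, -1.8]
gripper_width: 0.0509
grip_force: 42.1
```

```bash
python3 -m jog '0 0 -1 0 0 0 0;0 0 -1 0 0 0 0;0 0 -1 0 0 0 0;0 0 -0.5 0 0 0 0;0 0 -0.5 0 0 0 0;0 0 0 0 0 0 0;0 0 0 0 0 0 0;0 0 0 0 0 0 0' 40
```

```text
time: 38.0
tcp_pos: [0.5456, -0.325, 0.0462]
ee_rot: [-0.0, 0.089, 0.996, 0.0]
wrist_force: [-3.2, 3.6, 5.0]
gripper_width: 0.0504
grip_force: 42.7
```

```bash
python3 -m jog '0 0 0 0 0 0 0.9;0 0 0 0 0 0 1;0 0 0 0 0 0 1;0 0 0 0 0 0 1;0 0 10 0 0 0 1;0 0 30 0 0 0 1;0 0 45 0 0 0 1;0 0 45 0 0 0 1' 40
python3 -m jog '0 0 45 0 0 0 1;0 0 40 0 0 0 1;-20 -30 0 0 0 0 1;-20 -30 0 0 0 0 1;0 -40 0 0 0 0 1;0 -40 0 0 0 0 1;0 0 0 0 0 0 1;0 0 0 0 0 0 1' 40
python3 - <<'E'
from h import *
s=snapshot("scene");save(s,"end.png");P=cloud(s);Z=P[...,2]
pk=dict(mustard=(545,333,.081),grinder=(622.5,-123,.12),tin=(625,131,.09),amber=(545,-325,.105),jar=(433,-74,.134),pot=(468,193,.085))
for n,(x,y,h) in pk.items():
    m=((abs(Z-h)<.006)&(np.hypot(P[...,0]-x/1e3,P[...,1]-y/1e3)<.05)).astype(np.uint8);k,l,st,c=cv2.connectedComponentsWithStats(m)
    if k<2: print(n,"none");continue
    i=1+st[1:,4].argmax();v,u=np.where(l==i)
    print(n,np.round(c[i]),np.round(cv2.minEnclosingCircle(np.array([ray(s,a,b,h)[:2] for a,b in zip(u,v)],np.float32)*1000),1) if 0 else [np.round(t,1) for t in cv2.minEnclosingCircle(np.array([ray(s,a,b,h)[:2] for a,b in zip(u,v)],np.float32)*1000)],round(float(np.median(Z[v,u])),3))
E
```

```text
time: 39.0
tcp_pos: [0.5456, -0.325, 0.1777]
ee_rot: [0.0, 0.089, 0.996, -0.0]
wrist_force: [-0.2, -0.0, -0.3]
gripper_width: 0.0852
grip_force: 0.0
time: 40.0
tcp_pos: [0.5059, -0.4643, 0.2611]
ee_rot: [0.0, 0.089, 0.996, 0.0]
wrist_force: [-1.0, 0.0, 0.1]
gripper_width: 0.0856
grip_force: 0.0
mustard [340. 315.] [array([547.2, 333.2]), np.float64(31.5)] 0.081
grinder [210. 183.] [array([ 626. , -117.8]), np.float64(24.1)] 0.119
tin [260. 263.] [array([628.4, 134.5]), np.float64(35.0)] 0.09
amber [202. 129.] [array([ 548.6, -320. ]), np.float64(16.9)] 0.104
jar [283. 160.] [array([435.9, -72.1]), np.float64(10.3)] 0.133
pot [332. 253.] [array([470.9, 194.9]), np.float64(35.5)] 0.086
```

View pics/end.png

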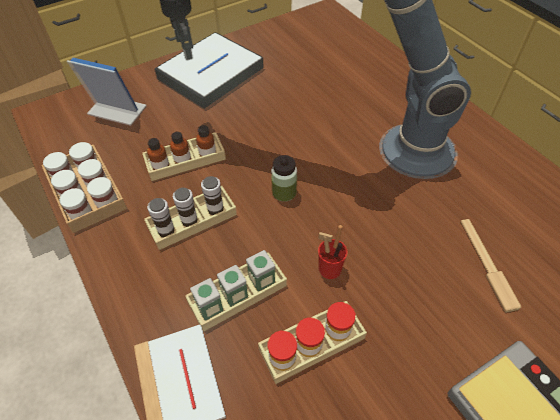

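All four items stand upright in their pockets: (340,315), (260,263), (210,183) and (202,129). Their tops are at the right heights and the bystanders haven't moved.

```bash
python3 -c "
from station import *
print(hand_in())"
```

```text
the job is handed in; nothing more can be done
None
```

I put all four items back in their own trays, upright and set down gently, and left the glass jar and brush pot where they were; I handed the job in at about 40 s, and it returned no verdict.

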